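# Open the filter bay of the air sampler

### The job

The air sampler's filter is due for changing. Switch the sampler off at its red rocker, press the orange snap tab in and, keeping it in to start the lid, push the released teal filter lid straight back off its seat until the whole filter lies open and the lid rests flat on the rear deck. Only press and push: lift nothing, keep off the filter itself, and leave the spare filter, forceps, oil bottle and slip box where they are.

Things in the scene. Friction and masses are not known exactly. Their poses are not given: they have to be found in the camera images.
- sampler: heavy pale grey box, fixed, 220 (x) x 150 (y) mm, flat deck 58 mm up. Origin: centre of its underside; x to its rear, y left, z up. The lid's lane runs along x, centre y=-20 mm, x=-48..102 mm, between 7 mm high walls 48 mm off that line; a 10 mm stop ends it. Filter well: x=-32..16, y=-52..12 mm. In front of the lid the deck is clear but for tab, switch and two 5 mm stops at the lane's corners
- power_switch (a joint): red rocker, 30 x 18 mm, on the left front of the deck, along the sampler's x. 0 rad: its near end (robot's side) stands up, sampler running. Pressing that end down turns it to 0.34 rad, off; it stays where it is left. It needs about 3 N at the end
- switch_raised_end (a point): top of the rocker 12 mm nearer than its pivot, on the end to be pressed, about 11 mm above the deck to start with; it goes down 4 mm. The pivot lies at sampler x=-72, y=54 mm; beyond it the far half rises as the near half goes down
- snap_tab (a joint): orange spring tab in the deck before the lid: tongue 61 x 26 mm, hinged at its near end (sampler x=-98 mm), with a ramped ribbed pad and a hidden hook behind the lid's front wall. 0 rad: up, lid locked; the hook clears the lid from 0.06 rad (5 N); stop at 0.135 rad (8 N), pad level with the deck. It springs back, so keep it pressed while pushing the lid the first 9 mm; then it may be let go
- tab_pad (a point): top of the pad near its high rear edge, on the tab's centre line, 6 mm above the deck when up. The pad is 24 mm wide, 20 mm long: high edge 4 mm behind this point, low edge 16 mm before it. Down 3 mm frees the lid, 6 mm is fully home. The lid's front wall stands 8 mm behind this point, so a fingertip on the pad can push the wall while it keeps the tab in
- filter_lid: teal louvred lid, 72 (x) x 92 (y, over flanges) x 14 mm, 70 g, loose, held down on its seat by claws over its flanges. Origin: centre of its underside; axes as the sampler's. Seated at sampler x=-10, y=-20, z=58 mm. It slides along the sampler's +x, at most 76 mm, to the rear stop; from 62 mm on the well is uncovered and the lid lies loose on the rear deck, out of the claws
- lid_front (a point): middle of the lid's upright front wall (80 mm wide, 14 mm high), 36 mm in front of the lid's origin and 7 mm above the deck: where to push it.
- filter: pleated white filter in a blue frame, 48 x 62 x 18 mm, fixed in the well under the lid; origin: centre of its underside. Its top lies 8.5 mm below the deck. Not to be touched.
- spare_filter: new filter cartridge, 48 x 62 x 18 mm, like the one in the well, lying left of the sampler; origin: centre of its underside. Leave it.
- forceps: steel forceps, 132 mm long, 9 mm high, lying left of the sampler; origin: centre of its underside. Leave it.
- oil_bottle: small bottle with a red cap, 26 mm across, 50 mm high, standing right of the sampler; origin: centre of its underside. Leave it.
- cover_slips: small box with a blue lid, 31 x 31 x 14 mm, right of the sampler; origin: centre of its underside. Leave it.
Not all that is in view belongs to the job. There is more than one size of the filter_lid; the one meant has the size given above.

How it is judged:
On the way, in this order (a step that is already met when the one before it is completed fails the run):
1. the sampler is switched off at the rocker, the lid still on its seat (value of joint power_switch above 0.26 rad and x of filter_lid in the frame of sampler below -0.005 m), for 0.1 s.
2. the snap tab is pressed in, the lid still on its seat (value of joint snap_tab above 0.06 rad and x of filter_lid in the frame of sampler below -0.002 m), for 0.05 s.
3. the lid is pushed back until the whole filter lies open (x of filter_lid in the frame of sampler above 0.05 m), for 0.2 s.
At the end, for the whole second after the job is handed in: The rocker is off (beyond 0.26 rad), and the lid lies flat (within 0.08 rad) and at rest on the rear deck, at least 60 mm back from its seat, its underside within 3 mm below and 5 mm above the deck's height (value of joint power_switch above 0.26 rad and x of filter_lid in the frame of sampler above 0.05 m and z of filter_lid in the frame of sampler between 0.055 and 0.063 m and angle between filter_lid's own z axis and vertical below 0.08 rad and linear speed of filter_lid below 0.01 m/s); the robot touches nothing.
It fails at once if the lid is lifted 12 mm or more off the deck (z of filter_lid in the frame of sampler above 0.07 m).
It fails at once if the robot touches the filter in its well (contact force between any of the arm, the fingers and filter above 0.3 N).
It fails at once if the spare filter, forceps, bottle or slip box is moved more than 15 mm (distance of any of spare_filter, forceps, oil_bottle, cover_slips from where it was at the start of the episode above 0.015 m).
It also fails if it takes over 38 s, if anything falls off the work surface, if the arm or the gripper's body presses on something with over 40 N, if the wrist force passes 120 N, or if a joint passes its speed limit or range.

### The arm

A 6-joint arm with a two-finger parallel gripper is mounted at the origin on a cart in front of the work surface, level with it; the furniture and walls round the work are solid. World frame = base frame: x ahead of the robot, y to its left, z up, the work surface at z = 0. Lengths are in m, angles in rad, forces in N, time in s.
With the tool pointing down it reaches from about 0.35 to 0.875 m from the base axis. Payload 4.2 kg.
Tool frame: the origin (TCP) lies at the very end of the fingers, on their centre line; the grasp point (between the pads) lies 19 mm behind it; z points along the fingers, y is the line along which they close (so a half turn about z gives the same grasp; the last joint's range is limited). The gripper opens to 87 mm and grips with 3 to 60 N. Pads are 19 mm wide; open, the fingers measure 117 mm over their backs; the gripper's body (75 mm by 190 mm) begins 51 mm behind the grasp point.
Start: joints at [-0.984, 0.385, 0.008, 0, -1.194, -0.259], TCP at [0.201, -0.592, 0.223] pointing down, gripper open.
Joint ranges: [-3.14, 3.14], [-1.21, 2.06], [-1.07, 1.41], [-3.16, 2.05], [-2.99, -0.16], [-3.1, 3.1]. Speed limits (rad/s): [2.79, 2.79, 3.14, 3.14, 3.14, 3.14].

### API

Orientations are given as a rotation vector (axis times angle).
In Python, from plant import ctrl gives the robot as it stands.
- The arm moves only by the tool jog_arm, never from a script. Its argument "rows" is a list of rows, each a list of 5 numbers: the finger opening in mm, from 0 to 87, then the shift along the tool's x, y, z in mm, then the turn about the tool's z in rad. In form: [[claw, x, y, z, yaw], ...]. A call has 1 to 5 rows; each row is the pose to reach, as a shift and turn from the pose commanded when the call began, along the tool's axes at that moment; what a row does not reach only later rows make up. A row lasts 1/12 s, in which the tool goes at most 41.7 mm and 7.16 degrees, less where a joint would pass 70% of its speed; a pose out of reach is approached as far as the arm can. A call with a gripper value outside its range is refused whole. The fingers move at their own pace and stop on an object; the grip force is fixed at half the most. Time passes only in rows, so rows that repeat a pose let the fingers close. It gives the time, the measured TCP pose, the force, the opening and the grip force at its end, in the units of the state.
- ctrl.get_obs(): the state, without advancing time (a new reading comes with each control period).
- ctrl.snapshot(name): name is "side" or "top" or "wrist"; returns a dict with "color" (384x512x3 uint8, red, green, blue), "range_z" (384x512 float32, m along the optical axis (not along the pixel's ray), 0 where there is no reading), "fx", "fy", "cx", "cy" (pixels), "dist_coeffs" ([k1, k2, p1, p2, k3] as OpenCV has them; the pictures are not rectified), "R" (3x3) and "t" (3): a world point X has camera coordinates R X + t. Camera axes: x right, y down, z forward; pixel columns grow to the right and rows downward; lengths in m; the calibration is good to about 2 mm. A picture is of the moment at which its call begins.
- ctrl.finish_job(): hands the job in; it is judged then, once.
Trained networks look in a picture, given as the dict that the camera call returned (one of the last four; its "shot" number tells which), for a name from the list of things; names that differ only in an ending like _2 or _b are one class to them, and where a whole thing is asked for, a point or a joint stands for the part that bears it (a point fixed in the world has none). Each returns a list of dicts, best first, with "score" (0 to 1); they miss things now and then, are a little off and sometimes report something else, mostly with a low value. They report only what shows in the picture. A call takes as long as a camera call. They do not tell look-alikes from the thing itself.
- ctrl.spot_in(picture, query): "point" ([column, row] in pixels, amid what is visible of it).
The state is a dict: "time_s": time; "qpos": joint angles; "qd": joint speeds; "joint_torque": joint torques, N m; "tcp_pos": TCP position; "eef_rot": TCP orientation; "contact_force": force on the tool from outside, world axes, zero at the start; "torque": the same for the moment, N m; "opening": opening from 0.0 (shut) to 1.0 (fully open); "finger_force": force on a finger pad.
Only numpy, scipy, OpenCV 4.12 (cv2) and the standard library are available. Lean on these libraries where they do the work, as an engineer would, in place of code of your own. Each camera call takes 0.05 s, during which the arm holds its last target. There are 200 camera calls.

## Working session

There is one attempt and no reset: what is moved stays moved. The work goes in short steps, Python scripts to look and compute and a tool call to move; the robot and the scene stay as the last step left them, time stands still between calls to the robot, and variables do not carry over. Pictures are saved under pics/ and viewed, at most 10 in all, crops included, and the job is handed in when it is done.

Besides the shell and the picture viewer there is one more tool, called as name([rows], argument=value, ...), one row to a line, values as JSON. jog_arm: Moves the arm, as the interface text tells. Its arguments: {"type":"object","properties":{"rows":{"type":"array","items":{"type":"array","items":{"type":"number"}}}},"required":["rows"]}

```bash
mkdir -p pics; cat > h.py <<'E'
import numpy as np, cv2
from plant import ctrl
def world(p,uv,z=None):
    K=np.array([[p['fx'],0,p['cx']],[0,p['fy'],p['cy']],[0,0,1]]);R=np.array(p['R']);t=np.array(p['t'])
    n=cv2.undistortPoints(np.array([[uv]],float),K,np.array(p['dist_coeffs'])).ravel()
    if z is None:
        u,v=int(round(uv[0])),int(round(uv[1])); w=p['range_z'][max(v-1,0):v+2,max(u-1,0):u+2]; w=w[w>0]
        if not len(w): return None
        d=np.median(w)
    else:
        r=R.T@np.array([*n,1]); c=-R.T@t; d=(z-c[2])/r[2]
    return R.T@(d*np.array([*n,1])-t)
def save(p,f): cv2.imwrite(f,cv2.cvtColor(p['color'],cv2.COLOR_RGB2BGR))
E
python3 - <<'E'
from h import *
np.set_printoptions(precision=4,suppress=True)
ims=[]
for c in ('top','side'):
    p=ctrl.snapshot(c); ims.append(p['color'])
    print(c,'cam',-np.array(p['R']).T@np.array(p['t']))
    for q in ['sampler','switch_raised_end','tab_pad','lid_front','filter_lid','spare_filter','forceps','oil_bottle','cover_slips']:
        for d in ctrl.spot_in(p,q)[:3]: print(q,round(d['score'],2),np.round(d['point']),world(p,d['point']))
    save(p,f'pics/{c}0.png')
o=ctrl.get_obs();print(o['time_s'],o['tcp_pos'],o['eef_rot'],o['contact_force'])
E
```

```text
top cam [ 0.3202 -0.0588  1.1615]
sampler 0.94 [251. 212.] [ 0.5192 -0.0461  0.0674]
switch_raised_end 0.6 [239. 240.] [ 0.4464 -0.0149  0.0656]
switch_raised_end 0.36 [206. 233.] [0.4734 0.0739 0.0163]
tab_pad 0.59 [270. 242.] [ 0.4403 -0.0919  0.0625]
lid_front 0.7 [237. 241.] [ 0.4437 -0.009   0.0679]
lid_front 0.59 [349. 148.] [ 0.7    -0.3163  0.0213]
filter_lid 0.88 [270. 221.] [ 0.4933 -0.092   0.0737]
filter_lid 0.86 [350. 147.] [ 0.7056 -0.3212  0.02  ]
filter_lid 0.43 [210. 232.] [0.4753 0.0649 0.0135]
spare_filter 0.9 [207. 234.] [0.4709 0.0732 0.0154]
spare_filter 0.4 [239. 241.] [ 0.4448 -0.0142  0.0667]
spare_filter 0.32 [302. 256.] [ 0.407  -0.1737  0.0423]
oil_bottle 0.45 [301. 257.] [ 0.4051 -0.1711  0.0345]
cover_slips 0.71 [307. 236.] [ 0.4613 -0.1914  0.0144]
side cam [ 0.577  -0.8838  0.5993]
sampler 0.84 [247. 224.] [ 0.5301 -0.1362  0.0627]
tab_pad 0.59 [207. 213.] [ 0.4333 -0.0854  0.0588]
lid_front 0.88 [336. 305.] [ 0.7016 -0.3338  0.019 ]
lid_front 0.79 [236. 214.] [ 0.5047 -0.1097  0.0723]
lid_front 0.31 [192. 249.] [ 0.4133 -0.189   0.0349]
filter_lid 0.71 [231. 214.] [ 0.4933 -0.1109  0.0735]
filter_lid 0.7 [339. 307.] [ 0.7057 -0.3398  0.0202]
filter_lid 0.3 [219. 257.] [ 0.4689 -0.1922  0.0151]
spare_filter 0.69 [231. 188.] [0.4746 0.0981 0.0151]
forceps 0.4 [236. 177.] [0.4817 0.1782 0.0063]
oil_bottle 0.63 [193. 249.] [ 0.4148 -0.1889  0.0345]
cover_slips 0.64 [220. 258.] [ 0.4723 -0.1937  0.0152]
1.0 [ 0.2012 -0.5917  0.2225] [-0.5126  3.0995  0.    ] [ 0.1445  0.1463 -0.2619]
```

View pics/top0.png

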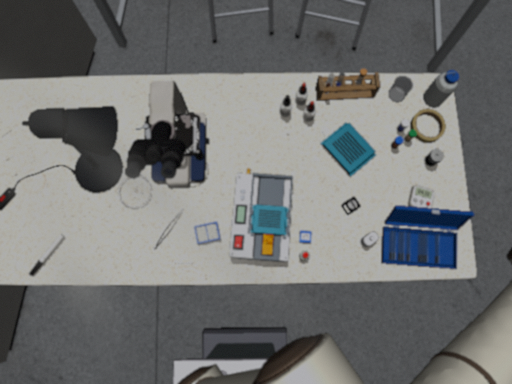

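View pics/side0.png

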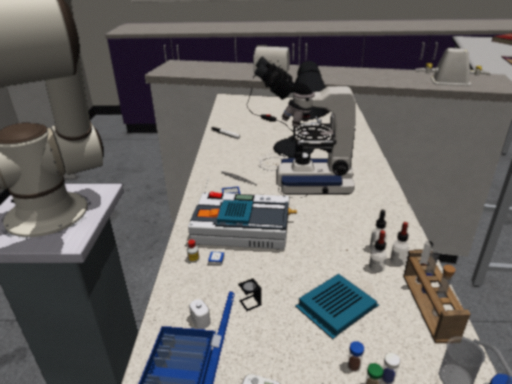

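The top view shows the sampler at columns 232–293, rows 170–265. The rocker is near (238,242), the orange tab near (268,244) and the seated lid near (270,220). The larger look-alike lid is at (349,148). In the side view the sampler is at (240,220) and the look-alike at (339,305).

```bash
cat >> h.py <<'E'
def cloud(p,s=1):
    v,u=np.nonzero(p['range_z']>0)
    K=np.array([[p['fx'],0,p['cx']],[0,p['fy'],p['cy']],[0,0,1]]);R=np.array(p['R']);t=np.array(p['t'])
    n=cv2.undistortPoints(np.stack([u,v],1).astype(float)[:,None],K,np.array(p['dist_coeffs']))[:,0]
    d=p['range_z'][v,u]
    return (np.c_[n*d[:,None],d]-t)@R, p['color'][v,u], np.stack([u,v],1)
def blobs(p,box,zr):
    P,C,U=cloud(p); H=cv2.cvtColor(C[None],cv2.COLOR_RGB2HSV)[0].astype(int)
    m=(P[:,0]>box[0])&(P[:,0]<box[1])&(P[:,1]>box[2])&(P[:,1]<box[3])&(P[:,2]>zr[0])&(P[:,2]<zr[1])
    P,H,U=P[m],H[m],U[m]; sat=(H[:,1]>130)&(H[:,2]>70)
    out={}
    for n,k in dict(red=sat&((H[:,0]<6)|(H[:,0]>172)),orange=sat&(H[:,0]>=8)&(H[:,0]<24),teal=(H[:,1]>100)&(H[:,0]>85)&(H[:,0]<105),deck=np.ones(len(P),bool)).items():
        if k.sum()>5:
            r=cv2.minAreaRect(P[k][:,:2].astype(np.float32)*1000)
            out[n]=r; print(n,k.sum(),np.round(r[0],1),np.round(r[1],1),round(r[2],2),'medz',np.median(P[k][:,2]).round(4),'mean',P[k].mean(0).round(4),'px',U[k].mean(0).round(0))
    return out
E
python3 - <<'E'
from h import *
for c in ('top','side'):
    p=ctrl.snapshot(c); print(c); blobs(p,(.35,.72,-.17,.06),(.05,.085))
E
```

```text
top
red 73 [443.7 -12.9] [18.  28.1] 88.2 medz 0.0671 mean [ 0.4452 -0.0126  0.0674] px [238. 241.]
orange 200 [437.7 -84.9] [26.2 49.5] 81.84 medz 0.0602 mean [ 0.4371 -0.0848  0.0608] px [267. 244.]
teal 969 [498.6 -91.5] [88.8 72.3] 85.44 medz 0.0731 mean [ 0.4978 -0.091   0.0723] px [269. 219.]
deck 4894 [510.9 -71.1] [149.9 220.6] 84.76 medz 0.0606 mean [ 0.5095 -0.0715  0.0627] px [261. 216.]
side
red 64 [446.  -13.6] [18.4 28. ] 82.53 medz 0.0654 mean [ 0.4454 -0.0158  0.0652] px [215. 195.]
orange 157 [434.9 -83. ] [34.  50.9] 85.12 medz 0.0592 mean [ 0.4358 -0.086   0.0599] px [208. 213.]
teal 737 [500.2 -87.1] [ 77.2 109.2] 0.92 medz 0.0722 mean [ 0.5013 -0.0991  0.0712] px [235. 212.]
deck 3563 [511.4 -72.7] [154.1 220.5] 84.87 medz 0.0592 mean [ 0.5128 -0.0888  0.0618] px [241. 213.]
```

jog_arm([
  [0,-27,32,0,0],
  [0,-54,64,0,0],
  [0,-81,95,0,0],
  [0,-108,127,0,0],
  [0,-134,159,0,0],
])

```text
time_s: 1.52
tcp_pos: [0.2772, -0.3964, 0.2226]
eef_rot: [-0.512, 3.099, -0.001]
contact_force: [1.4, -0.8, 0.6]
opening: 0.709
finger_force: 0.0
```

jog_arm([
  [0,-27,32,0,0],
  [0,-54,64,0,0],
  [0,-81,95,0,0],
  [0,-108,127,0,0],
  [0,-134,159,0,0],
])

```text
time_s: 1.93
tcp_pos: [0.353, -0.2025, 0.223]
eef_rot: [-0.512, 3.098, -0.001]
contact_force: [0.9, 0.5, -0.2]
opening: 0.327
finger_force: 0.0
```

jog_arm([
  [0,-34,40,0,0.1],
  [0,-67,80,0,0.2],
  [0,-100,120,0,0.3],
  [0,-135,159,0,0.419],
  [0,-135,159,0,0.419],
])

```text
time_s: 2.35
tcp_pos: [0.4203, -0.0315, 0.2231]
eef_rot: [0.15, 3.137, 0.0]
contact_force: [0.9, -0.2, -0.2]
opening: 0.017
finger_force: 0.0
```

```bash
python3 - <<'E'
from h import *
p=ctrl.snapshot('wrist'); save(p,'pics/w1.png')
o=ctrl.get_obs();print(o['time_s'],o['tcp_pos'],o['eef_rot'],o['contact_force'],o['opening'])
blobs(p,(.35,.72,-.17,.06),(.05,.085))
for c in ('top','side'):
    print(c);q=ctrl.snapshot(c);blobs(q,(.35,.72,-.17,.06),(.05,.085))
E
```

```text
2.4 [ 0.42407201 -0.02640365  0.22330511] [0.13998137 3.13367859 0.00320254] [ 1.69269008  3.93892996 -0.60522091] 0.014435273091366876
red 338 [445.6 -12.1] [19.3 30.8] 84.46 medz 0.0643 mean [ 0.4444 -0.0126  0.0645] px [271. 202.]
orange 812 [439.3 -87.1] [27.7 52.7] 85.01 medz 0.0575 mean [ 0.4381 -0.0859  0.0587] px [213. 201.]
teal 154 [465.5 -87.8] [87.2  4. ] 85.36 medz 0.0663 mean [ 0.4644 -0.0905  0.0663] px [211. 223.]
deck 6199 [490.4 -71.6] [151.  178.3] 84.61 medz 0.0572 mean [ 0.4372 -0.065   0.058 ] px [229. 199.]
top
teal 332 [ 510.8 -106.6] [61.9 46.2] 88.21 medz 0.0732 mean [ 0.5135 -0.1066  0.0727] px [275. 213.]
deck 1889 [511.1 -71.2] [149.8 221.2] 84.79 medz 0.0603 mean [ 0.5636 -0.0941  0.0626] px [270. 195.]
side
red 63 [445.2 -12.9] [17.1 28.9] 88.76 medz 0.0652 mean [ 0.4451 -0.015   0.0646] px [215. 195.]
orange 154 [435.  -84.6] [33.4 51.1] 82.02 medz 0.059 mean [ 0.4356 -0.0862  0.0599] px [208. 213.]
teal 739 [500.  -84.4] [ 77.3 114.2] 0.68 medz 0.0721 mean [ 0.5013 -0.0988  0.0711] px [235. 212.]
deck 3564 [511.2 -73.2] [152.9 220.6] 84.64 medz 0.0593 mean [ 0.5126 -0.0887  0.0618] px [241. 213.]
```

View pics/w1.png

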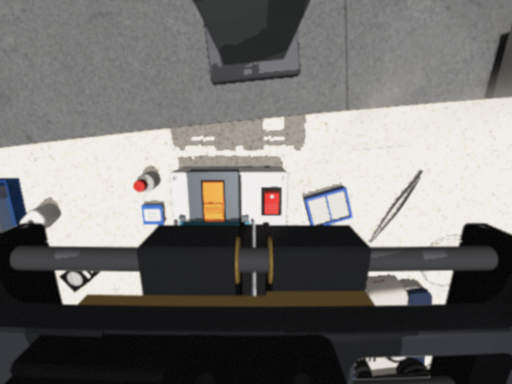

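jog_arm([
  [0,2,0,35,0],
  [0,4,0,70,0],
  [0,4,0,105,0],
  [0,4,0,130,0],
  [0,4,0,140,0],
])

```text
time_s: 2.92
tcp_pos: [0.4132, -0.0343, 0.0794]
eef_rot: [-0.146, -3.132, 0.003]
contact_force: [0.3, -0.4, 0.1]
opening: 0.008
finger_force: 0.0
```

jog_arm([
  [0,0,0,0,0],
  [0,0,0,0,0],
])

```text
time_s: 3.08
tcp_pos: [0.4161, -0.0335, 0.0825]
eef_rot: [-0.145, -3.137, 0.001]
contact_force: [-0.2, 0.7, -0.3]
opening: 0.002
finger_force: 0.0
```

jog_arm([
  [0,-3,12,0,0],
  [0,-7,24.5,0,0],
  [0,-7,24.5,0,0],
  [0,-7,24.5,0,0],
])

```text
time_s: 3.42
tcp_pos: [0.4265, -0.0082, 0.0836]
eef_rot: [0.141, 3.136, 0.002]
contact_force: [-0.0, -0.5, -0.8]
opening: 0.006
finger_force: 0.0
```

jog_arm([
  [0,0,0,4,0],
  [0,0,0,8,0],
  [0,0,0,12,0],
  [0,0,0,12,0],
  [0,0,0,12,0],
])

```text
time_s: 3.83
tcp_pos: [0.4251, -0.0091, 0.0701]
eef_rot: [-0.144, -3.137, 0.001]
contact_force: [0.4, -0.0, -0.3]
opening: 0.003
finger_force: 0.0
```

jog_arm([
  [0,0,0,2,0],
  [0,0,0,4,0],
  [0,0,0,6,0],
  [0,0,0,6,0],
  [0,0,0,6,0],
])

```text
time_s: 4.25
tcp_pos: [0.4246, -0.0091, 0.0646]
eef_rot: [-0.143, -3.136, 0.001]
contact_force: [-4.6, 1.0, 6.1]
opening: 0.006
finger_force: 3.3
```

jog_arm([
  [0,0,0,1,0],
  [0,0,0,2,0],
  [0,0,0,3,0],
  [0,0,0,3,0],
  [0,0,0,3,0],
])

```text
time_s: 4.67
tcp_pos: [0.4249, -0.0092, 0.0641]
eef_rot: [-0.141, -3.137, 0.002]
contact_force: [-11.3, 3.0, 29.7]
opening: 0.004
finger_force: 15.2
```

jog_arm([
  [0,0,0,-10,0],
  [0,0,0,-24,0],
  [0,-17,-37,-24,0],
  [0,-34,-74,-24,0],
  [0,-34,-74,-24,0],
])

```text
time_s: 5.08
tcp_pos: [0.4554, -0.0895, 0.0859]
eef_rot: [0.15, 3.134, -0.001]
contact_force: [0.5, 0.7, -0.4]
opening: 0.004
finger_force: 0.0
```

jog_arm([
  [0,0,0,0,0],
  [0,0,0,0,0],
])

```text
time_s: 5.25
tcp_pos: [0.4524, -0.0858, 0.0851]
eef_rot: [-0.145, -3.138, -0.0]
contact_force: [-0.4, 0.2, 0.1]
opening: 0.004
finger_force: 0.0
```

```bash
python3 - <<'E'
from h import *
o=ctrl.get_obs();print(o['time_s'],o['tcp_pos'],o['eef_rot'],o['contact_force'])
p=ctrl.snapshot('side')
blobs(p,(.35,.72,-.17,.06),(.05,.085))
a=cv2.resize(p['color'][160:250,170:300],None,fx=4,fy=4,interpolation=cv2.INTER_CUBIC)
w=ctrl.snapshot('wrist'); blobs(w,(.35,.72,-.17,.06),(.05,.085))
b=cv2.resize(w['color'][120:300,150:410],(520,360))
im=np.hstack([a[:, :400],b[:,100:500]]); save({'color':im},'pics/c2.png')
E
```

```text
5.25 [ 0.45237377 -0.08583773  0.0851125 ] [-1.45031058e-01 -3.13778154e+00 -8.69335856e-05] [-0.40179345  0.1635089   0.14372378]
orange 152 [435.6 -85.5] [48.9 36.7] 2.21 medz 0.0593 mean [ 0.437  -0.0873  0.0602] px [208. 213.]
teal 737 [498.2 -85. ] [110.7  77.6] 85.72 medz 0.0722 mean [ 0.5012 -0.0994  0.0712] px [235. 212.]
deck 3362 [511.5 -73. ] [152.8 220.5] 85.06 medz 0.0592 mean [ 0.5167 -0.0928  0.0618] px [242. 214.]
red 1013 [444.  -11.4] [20.7 28.5] 85.5 medz 0.0647 mean [ 0.4439 -0.0132  0.0648] px [354. 206.]
orange 1851 [433.6 -86. ] [25.9 41.1] 84.52 medz 0.0574 mean [ 0.4322 -0.0859  0.0585] px [252. 197.]
deck 14487 [505.1 -73. ] [149.5 207.7] 84.71 medz 0.0571 mean [ 0.4287 -0.064   0.0577] px [281. 189.]
```

View pics/c2.png

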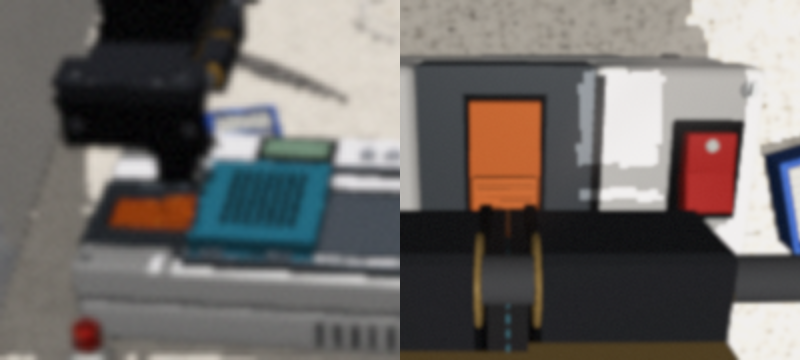

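The crop shows the fingertips just above the ribbed pad, with the lid wall right behind them. The rocker is at (710,170) in the right half. I'll check its tilt from depth before pressing the tab.

```bash
python3 - <<'E'
from h import *
for f in (1,):
    w=ctrl.snapshot('wrist');P,C,U=cloud(w);H=cv2.cvtColor(C[None],cv2.COLOR_RGB2HSV)[0].astype(int)
    k=(abs(P[:,0]-.444)<.03)&(abs(P[:,1]+.012)<.03)&(P[:,2]>.05)&(P[:,2]<.085)&(H[:,1]>130)&((H[:,0]<6)|(H[:,0]>172))
    Q=P[k];s=(Q[:,:2]-[.511,-.0718])@np.array([.9958,-.0915])
    for lo in np.arange(-.088,-.056,.004):
        m=(s>=lo)&(s<lo+.004); print(round(lo+.002,3),m.sum(),np.median(Q[m,2]).round(4) if m.any() else '')
E
```

```text
-0.086 108 0.0628
-0.082 120 0.0634
-0.078 145 0.0639
-0.074 160 0.0641
-0.07 161 0.0649
-0.066 161 0.0658
-0.062 163 0.067
-0.058 71 0.0677
```

Depth shows the near end low and the far end high, so the rocker is off. Next I press the tab.

jog_arm([
  [0,2,0,6,0],
  [0,2,0,12,0],
  [0,2,0,18,0],
  [0,2,0,22,0],
  [0,2,0,22,0],
])

```text
time_s: 5.82
tcp_pos: [0.4503, -0.0851, 0.0628]
eef_rot: [-0.142, -3.137, 0.0]
contact_force: [-1.0, 2.3, 4.2]
opening: 0.002
finger_force: 1.7
```

jog_arm([
  [0,0,0,1,0],
  [0,0,0,2,0],
  [0,0,0,4,0],
  [0,0,0,4,0],
  [0,0,0,4,0],
])

```text
time_s: 6.23
tcp_pos: [0.4504, -0.0853, 0.0599]
eef_rot: [-0.143, -3.138, -0.0]
contact_force: [-3.7, 3.2, 6.8]
opening: 0.003
finger_force: 3.1
```

jog_arm([
  [0,0,0,1,0],
  [0,0,0,2,0],
  [0,0,0,2,0],
])

```text
time_s: 6.48
tcp_pos: [0.4504, -0.0852, 0.0581]
eef_rot: [-0.143, -3.138, -0.0]
contact_force: [-3.7, 3.1, 7.8]
opening: 0.006
finger_force: 4.1
```

jog_arm([
  [0,-3,0,0,0],
  [0,-6,0,0,0],
  [0,-9,0,0,0],
  [0,-12,0,0,0],
  [0,-14,0,0,0],
])

```text
time_s: 6.9
tcp_pos: [0.4564, -0.0877, 0.0576]
eef_rot: [-0.145, -3.12, 0.004]
contact_force: [-17.4, 3.7, 24.1]
opening: 0.003
finger_force: 11.7
```

```bash
python3 - <<'E'
from h import *
o=ctrl.get_obs();print(o['time_s'],o['tcp_pos'],o['contact_force'])
p=ctrl.snapshot('side');blobs(p,(.35,.72,-.17,.06),(.05,.085))
E
```

```text
6.9 [ 0.45644709 -0.08769999  0.05760698] [-17.4347271    3.6896664   24.07321575]
orange 104 [435.3 -85.5] [32.3 52.1] 80.79 medz 0.0566 mean [ 0.4307 -0.0857  0.0566] px [206. 214.]
teal 728 [501.3 -86. ] [ 79.8 111. ] 0.19 medz 0.0721 mean [ 0.5056 -0.1001  0.0712] px [237. 212.]
deck 3109 [511.5 -73.2] [154.  220.5] 85.17 medz 0.0593 mean [ 0.5233 -0.0969  0.062 ] px [245. 215.]
```

jog_arm([
  [0,0,0,-0.8,0],
  [0,0,0,-0.8,0],
])

```text
time_s: 7.12
tcp_pos: [0.4609, -0.0876, 0.0584]
eef_rot: [-0.144, -3.131, 0.002]
contact_force: [-5.2, 0.2, 7.8]
opening: 0.004
finger_force: 4.0
```

jog_arm([
  [0,-2,0,0,0],
  [0,-4,0,0,0],
  [0,-6,0,0,0],
  [0,-6,0,0,0],
])

```text
time_s: 7.45
tcp_pos: [0.4677, -0.0881, 0.0582]
eef_rot: [-0.144, -3.132, 0.002]
contact_force: [-5.7, -0.6, 7.3]
opening: 0.005
finger_force: 3.9
```

```bash
python3 - <<'E'
from h import *
p=ctrl.snapshot('side');blobs(p,(.35,.72,-.17,.06),(.05,.085))
E
```

```text
orange 144 [440.8 -85.1] [33.2 61.5] 82.59 medz 0.0575 mean [ 0.4364 -0.0861  0.0572] px [208. 214.]
teal 743 [511.8 -87.4] [111.8  79.8] 84.83 medz 0.0721 mean [ 0.5158 -0.1017  0.071 ] px [242. 212.]
deck 3032 [511.2 -73.7] [152.2 220.5] 84.61 medz 0.0593 mean [ 0.5242 -0.0984  0.0621] px [245. 215.]
```

jog_arm([
  [0,2,0,0,0],
  [0,2,0,-5,0],
  [0,0,0,-5,0],
  [0,-5,0,-5,0],
  [0,-10,0,-5,0],
])

```text
time_s: 7.92
tcp_pos: [0.481, -0.0881, 0.0633]
eef_rot: [0.143, 3.138, 0.0]
contact_force: [-1.8, 0.5, 0.6]
opening: 0.007
finger_force: 0.6
```

jog_arm([
  [0,-5,0,0,0],
  [0,-10,0,0,0],
  [0,-15,0,0,0],
  [0,-20,0,0,0],
  [0,-25,0,0,0],
])

```text
time_s: 8.33
tcp_pos: [0.5062, -0.0904, 0.0631]
eef_rot: [0.143, 3.138, 0.0]
contact_force: [-0.2, -0.2, -0.0]
opening: 0.004
finger_force: 0.2
```

jog_arm([
  [0,-4,0,0,0],
  [0,-8,0,0,0],
  [0,-12,0,0,0],
  [0,-15,0,0,0],
  [0,-15,0,0,0],
])

```text
time_s: 8.75
tcp_pos: [0.5213, -0.0918, 0.0634]
eef_rot: [0.143, 3.137, -0.0]
contact_force: [-1.2, -0.2, 0.6]
opening: 0.006
finger_force: 0.0
```

```bash
python3 - <<'E'
from h import *
p=ctrl.snapshot('side');blobs(p,(.35,.72,-.17,.06),(.05,.085)); save({'color':cv2.resize(p['color'][160:260,170:320],None,fx=4,fy=4,interpolation=cv2.INTER_CUBIC)},'pics/s3.png')
E
```

```text
red 44 [441.  -12.8] [15.9 25.2] 83.47 medz 0.0645 mean [ 0.4413 -0.0154  0.0644] px [213. 195.]
orange 210 [442.4 -82.3] [62.7 40.1] 2.25 medz 0.059 mean [ 0.4447 -0.0875  0.0598] px [211. 213.]
teal 743 [ 560.8 -103.5] [86.8 87.4] 84.17 medz 0.0722 mean [ 0.5686 -0.11    0.0707] px [265. 215.]
deck 2863 [511.3 -72.8] [153.5 220.7] 84.92 medz 0.0596 mean [ 0.5151 -0.0983  0.0624] px [242. 215.]
```

View pics/s3.png

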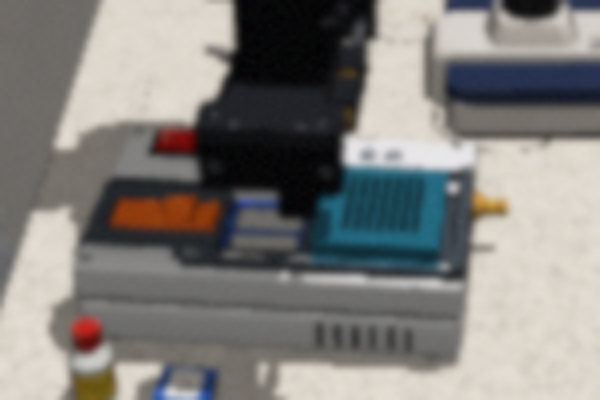

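The view shows the filter open at (265,225) and the lid on the rear deck, about 68 mm back. The tab at (165,212) has sprung up again. A small extra push gives margin, then I retreat.

jog_arm([
  [0,-1,0,0,0],
  [0,-3,0,0,0],
  [0,-3,0,0,0],
])

```text
time_s: 9.05
tcp_pos: [0.5235, -0.0921, 0.0634]
eef_rot: [0.143, 3.138, -0.0]
contact_force: [-0.7, -0.3, -0.4]
opening: 0.008
finger_force: 0.1
```

jog_arm([
  [0,3,0,0,0],
  [0,6,0,-5,0],
  [0,8,0,-30,0],
  [0,8,0,-65,0],
  [0,8,0,-100,0],
])

```text
time_s: 9.47
tcp_pos: [0.5142, -0.0914, 0.1642]
eef_rot: [-0.143, -3.136, 0.001]
contact_force: [1.9, -0.3, -0.3]
opening: 0.007
finger_force: 0.0
```

jog_arm([
  [0,0,0,-15,0],
  [0,30,-35,-20,0],
  [0,50,-70,-20,0],
  [0,60,-100,-20,0],
  [0,60,-100,-20,0],
])

```text
time_s: 9.88
tcp_pos: [0.4432, -0.1885, 0.1841]
eef_rot: [-0.15, -3.138, 0.0]
contact_force: [0.7, 0.7, 0.5]
opening: 0.005
finger_force: 0.0
```

```bash
python3 - <<'E'
from h import *
p=ctrl.snapshot('side');blobs(p,(.35,.72,-.17,.06),(.05,.085))
w=ctrl.snapshot('top');blobs(w,(.35,.72,-.17,.06),(.05,.085))
o=ctrl.get_obs();print(o['time_s'],o['tcp_pos'],o['contact_force'])
save({'color':cv2.resize(p['color'][160:270,170:320],None,fx=4,fy=4,interpolation=cv2.INTER_CUBIC)},'pics/s4.png')
E
```

```text
red 62 [445.3 -13.5] [29.7 18.8] 4.52 medz 0.0649 mean [ 0.4461 -0.0156  0.065 ] px [215. 195.]
orange 208 [441.8 -84.2] [35.7 64.7] 86.52 medz 0.0589 mean [ 0.4432 -0.0866  0.0596] px [211. 213.]
teal 765 [568.9 -96.9] [101.4  76.3] 84.53 medz 0.0722 mean [ 0.57   -0.1085  0.0707] px [265. 214.]
deck 3363 [511.  -72.1] [154.3 221.5] 85.01 medz 0.0595 mean [ 0.5126 -0.0881  0.0619] px [241. 213.]
orange 195 [440.5 -85.2] [25.1 55.9] 83.29 medz 0.0609 mean [ 0.4371 -0.0849  0.0613] px [267. 244.]
teal 48 [ 605.2 -101.1] [72.7 10.1] 85.52 medz 0.0724 mean [ 0.6039 -0.1071  0.0707] px [274. 179.]
deck 904 [511.1 -71.8] [147.6 221.4] 85.07 medz 0.0601 mean [ 0.4908 -0.0931  0.0616] px [270. 223.]
9.9833 [ 0.44570946 -0.18638111  0.18394681] [-0.11885387 -0.95117324  0.08375267]
```

View pics/s4.png

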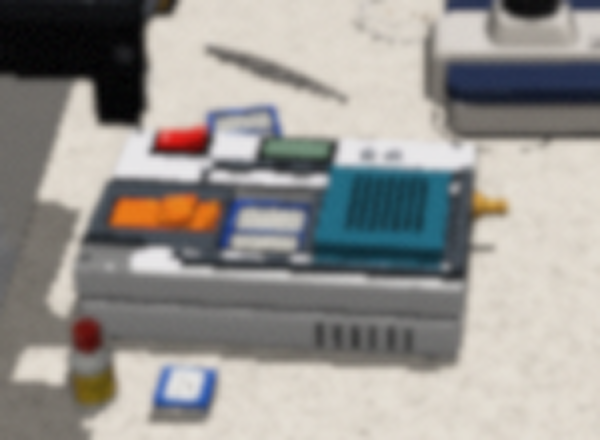

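The whole filter shows at (265,225). The lid lies flat at (380,215), about 69 mm back. The rocker at (180,140) is off, and the arm is clear. I'm handing in.

```bash
python3 -c "
from plant import ctrl
print(ctrl.finish_job())"
```

```text
the job is handed in; nothing more can be done
None
```

I switched the sampler off at the rocker, pressed the tab and pushed the lid about 69 mm back, where it lies flat on the rear deck with the filter fully open; the job is handed in, but no verdict was returned.

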